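Lay the empty cell magazine down in its loading bed

TASK

An empty solar-cell magazine stands on its foot in the loading bed. Push against the upper part of its open front so that it tips over onto its back between the guide rails, towards the end stop; then push on its foot to slide it along the bed until its top is fully home against the end stop. Only push it: do not grip or lift it, and leave the spool, the jar and the screwdriver where they are.

Things in the scene. Friction and masses are not known exactly. Their poses are not given: they have to be found in the camera images.
- bed: Fixed loading bed: an aluminium plate 15 mm thick flat on the work surface, with two black rubber strips let in flush. Origin on the work surface; the plate spans x -185 to +175 mm, y -75 to +75 mm. x runs along the bed to the end stop, z up. Two steel guide rails along x (-180 to +150 mm), 10 mm wide, 15 mm high above the plate, have their inner faces at y -54 and +54 mm.
- stop_face (a point): Middle of the end stop's face at the level of the plate's top (bed x 145, y 0, z 15 mm); axes as the bed's. The end stop is a dark steel block at the bed's +x end, 70 mm wide (y), 35 mm high above the plate.
- magazine: Loose empty box, 60 deep (x), 92 wide (y), 170 mm tall (z): aluminium sides, dark steel foot and top plates, closed black back (+x), open front (-x); 0.3 to 0.65 kg, weight about central. Origin at the centre of the foot's underside, z to its top. It starts standing between the rails near the bed's -x end, back to the end stop, axes within 4 degrees of the bed's, centred within 3 mm.
- mag_header (a point): Centre of the flat header that closes the top of the magazine's front over its whole width, from 125 to 170 mm above the foot: the place to push (magazine x -30, y 0, z 147 mm; axes as the magazine's). Pushed here it tips about its back foot edge, and goes over by itself once leaning about 20 degrees; its top then lands 35 to 75 mm short of the stop.
- mag_center (a point): Centre of the magazine, 85 mm up from the foot, mid depth and width; axes as the magazine's. Lying on its back the magazine is 60 mm high, its open front looks up, and its foot, a solid plate 92 mm wide and 60 mm high, stands upright at the end away from the stop. It slides on the bed against dry friction, under 10 N.
- mag_top (a point): Centre of the outer face of the magazine's top plate (magazine z 170 mm); axes as the magazine's. This face meets the end stop when the magazine is home.
- spool: Loose copper-coloured ribbon spool lying flat, 64 mm across, 30 mm high; bystander beside the bed. Origin at the centre of its underside.
- jar: Loose closed white jar with black cap, 44 mm across, 65 mm high; bystander beside the bed. Origin at the centre of its underside.
- driver: Loose screwdriver lying beside the bed, 170 mm long, with a black handle; bystander. Its x axis runs along it from handle to tip.
Not all that is in view belongs to the job. Leave any blue look-alike of the magazine alone.

How it is judged:
By the outcome, as a careful person would: the job done as asked, in the order asked, and still so for the second after the job is handed in, with the robot touching nothing.
It also fails if it takes over 48 s, if anything falls off the work surface, if the arm or the gripper's body presses on something with over 40 N, if the wrist force passes 120 N, or if a joint passes its speed limit or range.

ROBOT

A 7-joint arm with a two-finger parallel gripper is mounted at the origin on the work surface. World frame = base frame: x ahead of the robot, y to its left, z up, the work surface at z = 0. Lengths are in mm, angles in rad, forces in N, time in s.
With the tool pointing down it reaches from about 400 to 875 mm from the base axis. Payload 4.4 kg.
Tool frame: the origin (TCP) lies on the centre line of the jaws, within the pads' length; the fingertips stand 14 mm ahead of it and the grasp point (between the pads) lies 5 mm behind it; z points along the fingers, x is the direction in which the jaws open and shut, and the axes are right-handed (so a half turn about z gives the same grasp; the last joint's range is limited). The gripper opens to 85 mm and grips with 20 to 120 N. Pads are 22 mm wide; open, the fingers measure 114 mm over their backs; the gripper's body (76 mm by 85 mm) begins 54 mm behind the grasp point. The pads swing forward as they close: fully open they stand 13 mm farther back than shut.
Start: joints at [1.118, 0.628, 0.038, 1.517, -0.027, 0.996, -0.02], TCP at [245.225, -601.982, 245.313] pointing down, gripper open.
Joint ranges: [-3.06, 3.06], [-0.37, 2.12], [-1.25, 1.32], [0.18, 2.47], [-1.1, 4.24], [0.23, 1.98], [-2.94, 2.94]. Speed limits (rad/s): [2.57, 2.57, 3.14, 3.14, 3.14, 3.14, 3.14].

INTERFACE

Orientations are given as [roll, pitch, yaw] about the fixed x, y, z axes, in that order (R = Rz(yaw) Ry(pitch) Rx(roll)).
In Python, from cell import ctrl gives the robot as it stands.
- The arm moves only by the tool send_rows, never from a script. Its argument "commands" is a list of rows, each a list of 5 numbers: the finger opening in mm, from 0 to 85.4, then the shift along the tool's x, y, z in mm, then the turn about the tool's z in degrees. In form: [[grip, x, y, z, roll], ...]. A call has 1 to 5 rows; each row is the pose to reach, as a shift and turn from the pose measured when the call began, along the tool's axes at that moment; what a row does not reach only later rows make up. A row lasts 1/10 s, in which the tool goes at most 50 mm and 8.59 degrees, less where a joint would pass 70% of its speed; a pose out of reach is approached as far as the arm can. A call with a gripper value outside its range is refused whole. The fingers move at their own pace and stop on an object; the grip force is fixed at half the most. Time passes only in rows, so rows that repeat a pose let the fingers close. It gives the time, the measured TCP pose, the force and the opening at its end, in the units of the state.
- ctrl.read_state(): the state, without advancing time (a new reading comes with each control period).
- ctrl.get_image(name): name is "scene" or "side" or "wrist"; returns the picture (420x560x3 uint8, red, green, blue); there is no depth.
- ctrl.camera_params(name): a dict with "fx", "fy", "cx", "cy" (pixels), "cam_to_world" (4x4, takes a point from camera to world coordinates). Camera axes: x right, y down, z forward; pixel columns grow to the right and rows downward; lengths in mm; the calibration is good to about 2 mm. A picture is of the moment at which its call begins: read the wrist's pose just before it. camera_params takes no time and is no camera call; for the wrist camera it gives the pose at the moment of the call.
- ctrl.finish_job(): hands the job in, once; it reports no verdict.
The state is a dict: "clock": time; "qpos": joint angles; "qd": joint speeds; "tau": joint torques, N m; "eef_pos": TCP position; "tool_rot": TCP orientation; "force": force on the tool from outside, world axes, zero at the start; "torque": the same for the moment, N m; "width": finger opening in mm.
Only numpy, scipy, OpenCV 4.12 (cv2) and the standard library are available. Lean on these libraries where they do the work, as an engineer would, in place of code of your own. Each camera call takes 0.05 s, during which the arm holds its last target.

## Working session

There is one attempt and no reset: what is moved stays moved. The work goes in short steps, Python scripts to look and compute and a tool call to move; the robot and the scene stay as the last step left them, time stands still between calls to the robot, and variables do not carry over. Pictures are saved under pics/ and viewed, and the job is handed in when it is done.

Besides the shell and the picture viewer there is one more tool, called after "Call:" by a JSON object that holds its "fn" and its "kwargs". send_rows: Moves the arm, as the interface text tells. Its arguments: {"type":"object","properties":{"commands":{"type":"array"}},"required":["commands"]}

```bash
mkdir -p pics
python3 - <<'E'
from cell import ctrl
import cv2,json
for n in("scene","side"):
    im=ctrl.get_image(n); cv2.imwrite(f"pics/{n}0.png",im[:,:,::-1])
    p=ctrl.camera_params(n); print(n,p)
s=ctrl.read_state(); print(s)
E
```

```text
scene {'fx': 451.79502585677636, 'fy': 451.79502585677636, 'cx': 275.2536740051175, 'cy': 206.70428817379957, 'cam_to_world': array([[ 4.37338881e-01,  7.56830394e-01, -4.85739083e-01,
         9.93253416e+02],
       [ 8.99296595e-01, -3.67706836e-01,  2.36764266e-01,
        -2.29472672e+02],
       [ 5.80811359e-04, -5.40369723e-01, -8.41427493e-01,
         8.51411818e+02],
       [ 0.00000000e+00,  0.00000000e+00,  0.00000000e+00,
         1.00000000e+00]])}
side {'fx': 418.7429235853371, 'fy': 418.7429235853371, 'cx': 274.38864133334005, 'cy': 205.76954489856024, 'cam_to_world': array([[-9.71111479e-01, -1.09862621e-01,  2.11831771e-01,
         3.90569433e+02],
       [-2.37330965e-01,  5.37037595e-01, -8.09484178e-01,
         7.18123300e+02],
       [-2.48295708e-02, -8.36373616e-01, -5.47597175e-01,
         6.03999439e+02],
       [ 0.00000000e+00,  0.00000000e+00,  0.00000000e+00,
         1.00000000e+00]])}
{'clock': 0.1, 'qpos': array([ 1.11823453,  0.62927443,  0.03846697,  1.51827702, -0.02698205,
        0.99629504, -0.02000248]), 'qd': array([ 0.00111923, -0.00224147,  0.00020731, -0.00335571, -0.00155083,
        0.00091048, -0.00044997]), 'tau': array([ 4.81378855e-03, -5.64517736e+01,  1.23057727e+00, -1.93971151e+01,
        1.11670088e-02,  5.38333668e-03, -6.79588268e-06]), 'eef_pos': array([ 244.98189605, -601.4819943 ,  244.46507164]), 'tool_rot': array([ 3.14154569e+00,  1.73464154e-03, -1.18404546e+00]), 'force': array([ 0.0648565 , -0.43216145, -0.38734114]), 'torque': array([-0.03258753, -0.07438714, -0.04803906]), 'width': 85.5989276275837}
```

View pics/scene0.png

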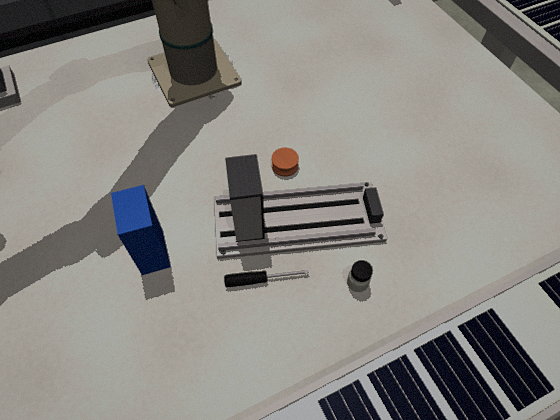

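View pics/side0.png

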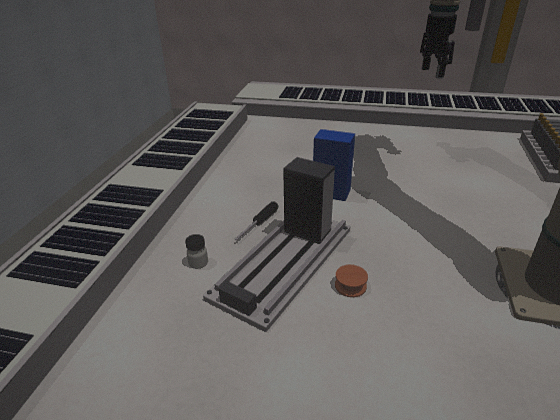

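The magazine could be confused with two things in the scene view: the grey/black box in the bed at (246,198) and the blue box outside the bed at (141,230). By the description it is the box in the bed. In the side view these are (308,200) and (334,165). I'll check close crops and measure.

Run:
```python
import cv2,numpy as np
a=cv2.imread("pics/scene0.png")[140:270,200:400]; b=cv2.imread("pics/side0.png")[145:335,190:370]
f=lambda a,k:cv2.convertScaleAbs(cv2.resize(a,None,fx=k,fy=k,interpolation=cv2.INTER_CUBIC),alpha=1.6,beta=10)
cv2.imwrite("pics/c1.png",f(a,4)); cv2.imwrite("pics/c2.png",f(b,3))
```

```text
(no output)
```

View pics/c1.png

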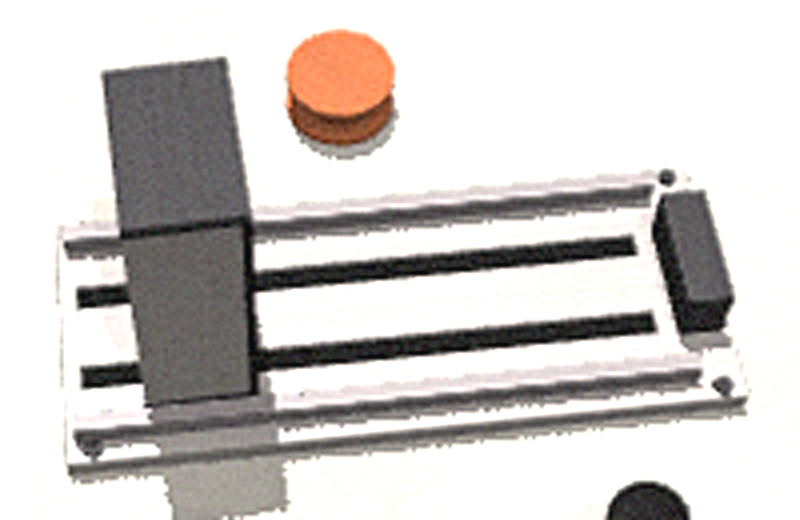

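View pics/c2.png

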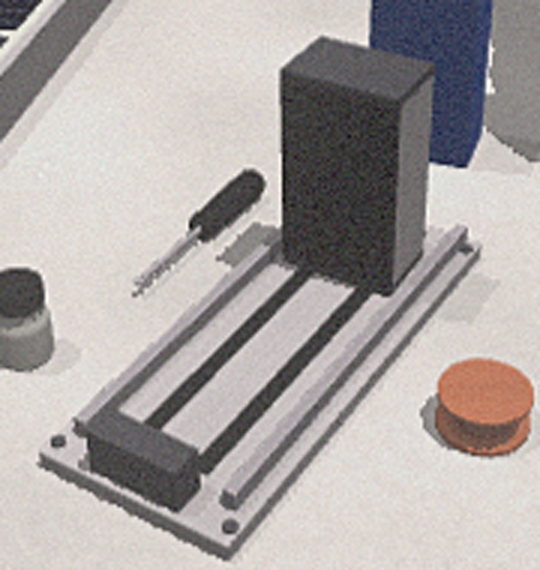

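The crops confirm the choice. The grey magazine stands in the bed, its top corners at crop c1 (103,72), (226,58), (246,218), (122,238). The end stop is at the right, around (695,250).

```bash
cat > h.py <<'E'
import numpy as np
from cell import ctrl
def ray(n,px):
    p=ctrl.camera_params(n);T=p["cam_to_world"]
    px=np.atleast_2d(px).astype(float)
    d=np.c_[(px[:,0]-p["cx"])/p["fx"],(px[:,1]-p["cy"])/p["fy"],np.ones(len(px))]@T[:3,:3].T
    return T[:3,3],d
def plane(n,px,z):
    o,d=ray(n,px); return o+d*((z-o[2])/d[:,2])[:,None]
def proj(n,P):
    p=ctrl.camera_params(n);T=np.linalg.inv(p["cam_to_world"]);c=np.atleast_2d(P)@T[:3,:3].T+T[:3,3]
    return np.c_[c[:,0]/c[:,2]*p["fx"]+p["cx"],c[:,1]/c[:,2]*p["fy"]+p["cy"]]
E
python3 - <<'E'
from h import *
np.set_printoptions(precision=1,suppress=True)
c1=lambda l:np.array(l)/4+[200,140]
c2=lambda l:np.array(l)/3+[190,145]
t=plane("scene",c1([(103,72),(226,58),(246,218),(122,238)]),185);print("magtop",t,t.mean(0),[np.linalg.norm(t[i]-t[i-1]) for i in range(4)])
t2=plane("side",c2([(282,70),(322,38),(433,67),(400,103)]),185);print("magtop side",t2,t2.mean(0),[np.linalg.norm(t2[i]-t2[i-1]) for i in range(4)])
s=plane("scene",c1([(663,192),(708,190),(733,295),(685,303)]),50);print("stop",s,s.mean(0))
s=plane("side",c2([(118,407),(200,453),(178,472),(90,433)]),50);print("stopside",s,s.mean(0))
p=plane("scene",c1([(68,468),(745,400),(60,228)]),15);print("plate",p)
p2=plane("side",c2([(40,458),(228,552),(482,252)]),15);print("plateside",p2)
for q in(p[1]-p[0],p2[2]-p2[1]):print(np.linalg.norm(q),np.degrees(np.arctan2(q[1],q[0])))
for z,n,l in((0,"spool",1),):pass
print("spool",plane("scene",c1([(341,72)]),30))
E
```

```text
magtop [[ 469.8  -78.1  185. ]
 [ 487.4  -22.5  185. ]
 [ 574.6  -52.7  185. ]
 [ 560.3 -106.6  185. ]] [523. -65. 185.] [np.float64(94.87297770705065), np.float64(58.33918706315292), np.float64(92.25168064014022), np.float64(55.76673975551741)]
magtop side [[567.  -45.7 185. ]
 [549.  -99.9 185. ]
 [463.8 -70.4 185. ]
 [479.2 -15.3 185. ]] [514.7 -57.8 185. ] [np.float64(92.9542522863883), np.float64(57.16262485815445), np.float64(90.17441802378386), np.float64(57.25452848557069)]
stop [[573.  193.4  50. ]
 [582.5 216.   50. ]
 [644.9 191.2  50. ]
 [638.1 166.   50. ]] [609.6 191.6  50. ]
stopside [[627.2 169.4  50. ]
 [565.3 196.9  50. ]
 [573.9 214.8  50. ]
 [636.7 195.1  50. ]] [600.8 194.1  50. ]
plate [[ 568.5 -155.4   15. ]
 [ 687.1  179.3   15. ]
 [ 428.5 -103.8   15. ]]
plateside [[676.2 190.4  15. ]
 [538.3 237.9  15. ]
 [419.  -91.7  15. ]]
355.05253314208744 70.48886966136567
350.5897536136333 -109.9026645639654
spool [[408.4  81.3  30. ]]
```

Run:
```python
from h import *
np.set_printoptions(precision=1,suppress=True)
print("blue",plane("scene",[(113,193),(144,187),(158,227),(122,236)],170))
print("blue side",plane("side",[(315,132),(355,136),(350,198)],170))
s=ctrl.read_state();from scipy.spatial.transform import Rotation as R
M=R.from_euler('xyz',s["tool_rot"]).as_matrix()
for w in ([470,-190,330],[489,-146,179]):
    print(M.T@(np.array(w)-s["eef_pos"]))
```

```text
blue [[ 443.5 -291.4  170. ]
 [ 455.3 -236.5  170. ]
 [ 548.4 -239.8  170. ]
 [ 538.5 -301.1  170. ]]
blue side [[ 538.2 -281.1  170. ]
 [ 436.  -274.5  170. ]
 [ 421.7   20.6  170. ]]
[-296.4 -363.6  -85. ]
[-329.7 -397.8   66. ]
```

Call:
{"fn": "send_rows", "kwargs": {"commands": [[50, -31, -37, -12, -5], [50, -62, -73, -24, -10], [50, -93, -110, -36, -15], [50, -124, -147, -48, -20], [50, -155, -184, -55, -25]]}}

```text
clock: 0.6
eef_pos: [357.7, -386.9, 300.4]
tool_rot: [-3.141, 0.001, -0.744]
force: [1.1, 0.1, -0.1]
width: 50.0
```

```bash
cat > d.py <<'E'
from h import *; import sys
from scipy.spatial.transform import Rotation as R
np.set_printoptions(precision=1,suppress=True)
s=ctrl.read_state();M=R.from_euler('xyz',s["tool_rot"]).as_matrix()
print(s["clock"],s["eef_pos"],"yaw",np.degrees(s["tool_rot"]),"F",s["force"],"w",s["width"])
if len(sys.argv)>1:
    print("shift",M.T@(np.array([float(v) for v in sys.argv[1:4]])-s["eef_pos"]))
    print("u in tool",M.T@np.array([np.cos(np.radians(70.3)),np.sin(np.radians(70.3)),0]), "turn to yaw -19.5:",np.degrees(s["tool_rot"][2])+19.5)
E
python3 d.py 497 -122 300
```

```text
0.6 [ 357.7 -386.9  300.4] yaw [-180.     0.   -42.6] F [ 1.1  0.1 -0.1] w 49.95248409198453
shift [ -77.  -289.2    0.7]
u in tool [-0.4 -0.9  0. ] turn to yaw -19.5: -23.141431994570354
```

Call:
{"fn": "send_rows", "kwargs": {"commands": [[50, -13, -48, 0, -5], [50, -26, -96, 0, -10], [50, -38, -144, 0, -15], [50, -51, -192, 0, -20], [50, -64, -240, 0, -23]]}}

```text
clock: 1.1
eef_pos: [473.5, -165.4, 300.6]
tool_rot: [-3.141, 0.001, -0.34]
force: [0.7, -0.8, 0.5]
width: 50.0
```

```bash
python3 d.py 497 -122 179
python3 - <<'E'
from cell import ctrl
import cv2
for n in("scene",):
    im=ctrl.get_image(n); cv2.imwrite(f"pics/{n}1.png",im[:,:,::-1])
E
```

```text
1.1 [ 473.5 -165.4  300.6] yaw [-180.     0.   -19.5] F [ 0.7 -0.8  0.5] w 49.98803781598165
shift [  7.7 -48.7 121.6]
u in tool [ 0. -1.  0.] turn to yaw -19.5: 0.014236508527613267
```

View pics/scene1.png

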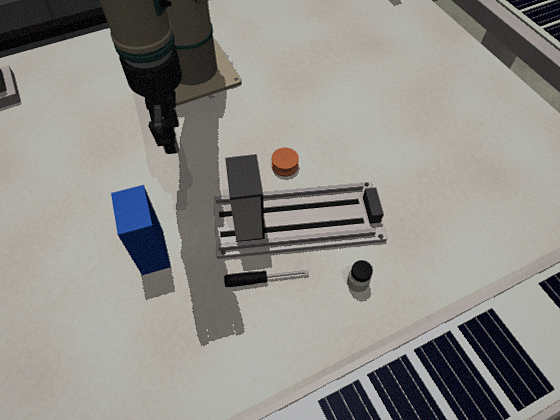

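The scene view shows the gripper tip at (170,150), short of the magazine and clear of the blue box. I'll descend behind the header.

Call:
{"fn": "send_rows", "kwargs": {"commands": [[50, 4, -15, 30, 0], [50, 8, -30, 60, 0], [50, 8, -30, 90, 0], [50, 8, -30, 121, 0], [50, 8, -30, 121, 0]]}}

```text
clock: 1.65
eef_pos: [492.8, -128.0, 176.8]
tool_rot: [-3.134, 0.007, -0.326]
force: [-0.3, -0.4, 0.3]
width: 50.3
```

```bash
python3 d.py 509 -89 179
python3 - <<'E'
from cell import ctrl
import cv2
for n in("scene","side"):
    im=ctrl.get_image(n); im=im[130:280,190:400] if n=="scene" else im[100:290,200:400]
    cv2.imwrite(f"pics/{n}2.png",cv2.convertScaleAbs(cv2.resize(im[:,:,::-1],None,fx=3,fy=3),alpha=1.6,beta=10))
E
```

```text
1.65 [ 492.8 -128.   176.8] yaw [-179.6    0.4  -18.7] F [-0.3 -0.4  0.3] w 50.25070906063465
shift [  2.9 -42.2  -1.9]
u in tool [ 0. -1.  0.] turn to yaw -19.5: 0.8054356301622505
```

View pics/scene2.png

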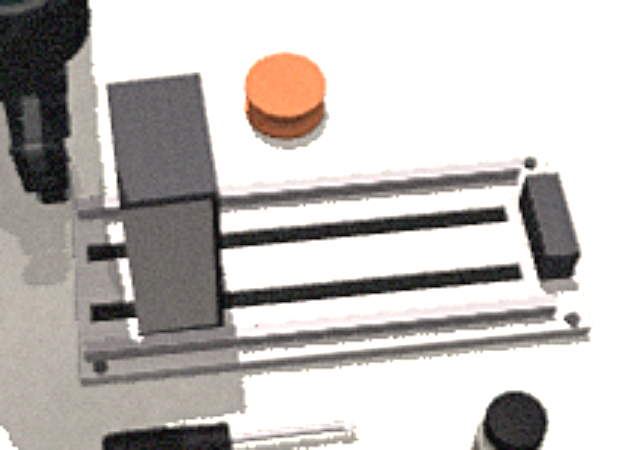

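View pics/side2.png

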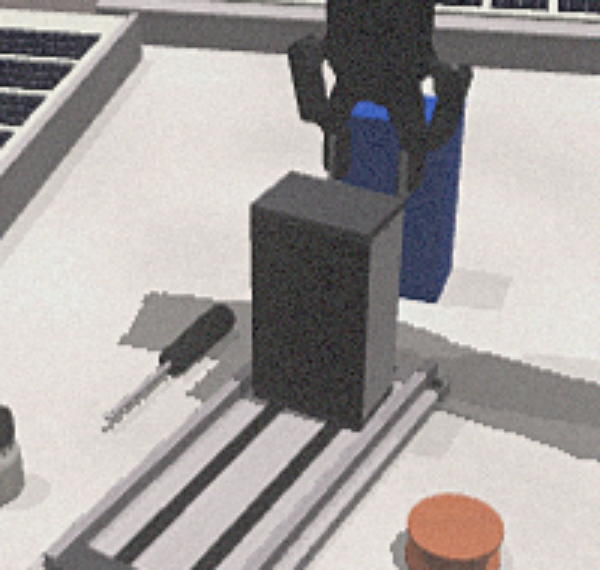

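The fingers straddle the header centre from behind, about 30 mm away. I'll advance to contact.

Call:
{"fn": "send_rows", "kwargs": {"commands": [[50, 1, -8, 0, 0], [50, 2, -16, 0, 0], [50, 3, -22, 0, 0], [50, 3, -26, 0, 0], [50, 3, -30, 0, 0]]}}

```text
clock: 2.25
eef_pos: [508.4, -100.9, 181.0]
tool_rot: [-3.133, -0.001, -0.326]
force: [0.4, -0.2, 0.9]
width: 50.6
```

Call:
{"fn": "send_rows", "kwargs": {"commands": [[50, 0, -4, 0, 0], [50, 0, -8, 0, 0], [50, 0, -12, 0, 0], [50, 0, -16, 0, 0], [50, 0, -20, 0, 0]]}}

```text
clock: 2.75
eef_pos: [514.9, -81.6, 181.1]
tool_rot: [-3.133, -0.001, -0.327]
force: [-0.6, 0.5, 0.7]
width: 50.0
```

```bash
python3 d.py 509 -89 179
python3 - <<'E'
from cell import ctrl
import cv2
for n in("side",):
    im=ctrl.get_image(n); im=im[130:280,190:400] if n=="scene" else im[100:290,200:400]
    cv2.imwrite(f"pics/{n}3.png",cv2.convertScaleAbs(cv2.resize(im[:,:,::-1],None,fx=3,fy=3),alpha=1.6,beta=10))
E
```

```text
2.75 [514.9 -81.6 181.1] yaw [-179.5   -0.1  -18.7] F [-0.6  0.5  0.7] w 50.015393711600424
shift [-3.3  8.9  2. ]
u in tool [ 0. -1.  0.] turn to yaw -19.5: 0.7861202671915493
```

View pics/side3.png

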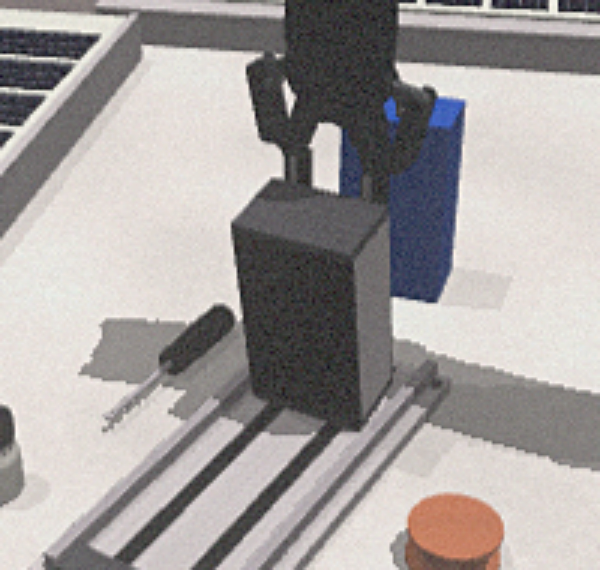

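It is tilting cleanly, with its bottom back edge still between the rails. I'll keep going.

Call:
{"fn": "send_rows", "kwargs": {"commands": [[50, 0, -4, 1, 0], [50, 0, -9, 2, 0], [50, 0, -14, 3, 0], [50, 0, -19, 4, 0], [50, 0, -24, 4, 0]]}}

```text
clock: 3.3
eef_pos: [523.0, -57.4, 177.2]
tool_rot: [-3.132, -0.001, -0.325]
force: [0.0, -0.1, 0.4]
width: 50.1
```

```bash
python3 d.py 509 -89 179
python3 - <<'E'
from cell import ctrl
import cv2
for n in("side",):
    im=ctrl.get_image(n); im=im[130:280,190:400] if n=="scene" else im[100:290,200:400]
    cv2.imwrite(f"pics/{n}4.png",cv2.convertScaleAbs(cv2.resize(im[:,:,::-1],None,fx=3,fy=3),alpha=1.6,beta=10))
E
```

```text
3.3 [523.  -57.4 177.2] yaw [-179.5   -0.1  -18.6] F [ 0.  -0.1  0.4] w 50.05611444997871
shift [-3.2 34.4 -2.1]
u in tool [ 0. -1.  0.] turn to yaw -19.5: 0.8535575192900353
```

View pics/side4.png

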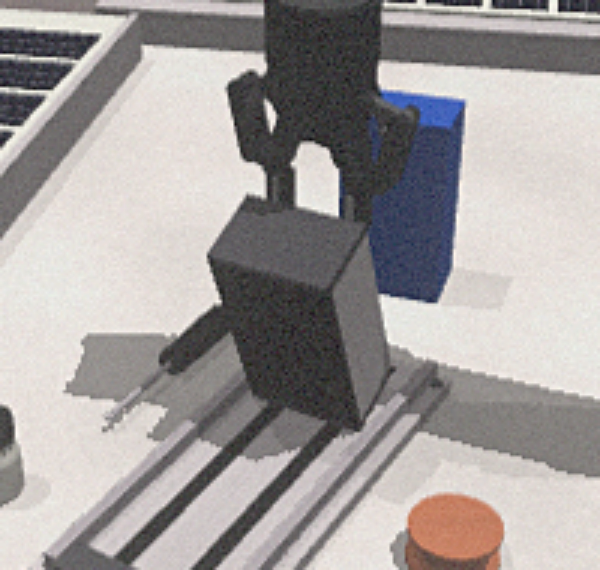

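Call:
{"fn": "send_rows", "kwargs": {"commands": [[50, 0, -4, 0, 0], [50, 0, -8, 0, 0], [50, 0, -12, 0, 0], [50, 0, -16, 0, 0], [50, 0, -18, 0, 0]]}}

```text
clock: 3.85
eef_pos: [529.4, -38.7, 177.6]
tool_rot: [-3.131, -0.001, -0.324]
force: [-1.0, -0.4, -1.1]
width: 49.9
```

Call:
{"fn": "send_rows", "kwargs": {"commands": [[50, 0, 0, 0, 0], [50, 0, 0, 0, 0], [50, 0, 0, 0, 0], [50, 0, 0, 0, 0]]}}

```text
clock: 4.25
eef_pos: [529.3, -39.0, 177.6]
tool_rot: [-3.131, -0.001, -0.324]
force: [0.5, 0.7, 0.5]
width: 50.2
```

```bash
python3 d.py 509 -89 179
python3 - <<'E'
from cell import ctrl
import cv2
for n in("side",):
    im=ctrl.get_image(n); im=im[130:280,190:400] if n=="scene" else im[100:290,200:400]
    cv2.imwrite(f"pics/{n}5.png",cv2.convertScaleAbs(cv2.resize(im[:,:,::-1],None,fx=3,fy=3),alpha=1.6,beta=10))
E
```

```text
4.25 [529.3 -39.  177.6] yaw [-179.4   -0.1  -18.6] F [0.5 0.7 0.5] w 50.15259384134457
shift [-3.3 53.8 -2. ]
u in tool [ 0. -1.  0.] turn to yaw -19.5: 0.9229710875900246
```

View pics/side5.png

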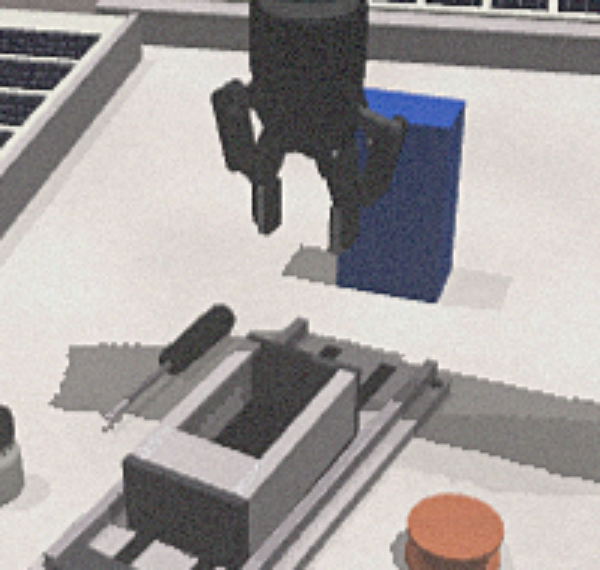

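It went over and lies on its back between the rails, open side up, with the gripper clear. I'll look at the whole scene and locate the foot.

Call:
{"fn": "send_rows", "kwargs": {"commands": [[50, 0, 20, 0, 0], [50, 0, 40, 0, 0], [50, 0, 55, 0, 0], [50, 0, 55, 0, 0]]}}

```text
clock: 4.7
eef_pos: [510.9, -93.7, 176.8]
tool_rot: [-3.133, -0.001, -0.328]
force: [0.9, 0.2, -0.3]
width: 49.7
```

Run:
```python
from cell import ctrl
import cv2
im=ctrl.get_image("scene")[140:270,200:400]
cv2.imwrite("pics/scene6.png",cv2.convertScaleAbs(cv2.resize(im[:,:,::-1],None,fx=4,fy=4,interpolation=2),alpha=1.4,beta=5))
im=ctrl.get_image("side")[145:335,190:370]
cv2.imwrite("pics/side6.png",cv2.convertScaleAbs(cv2.resize(im[:,:,::-1],None,fx=3,fy=3,interpolation=2),alpha=1.4,beta=5))
```

```text
(no output)
```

View pics/scene6.png

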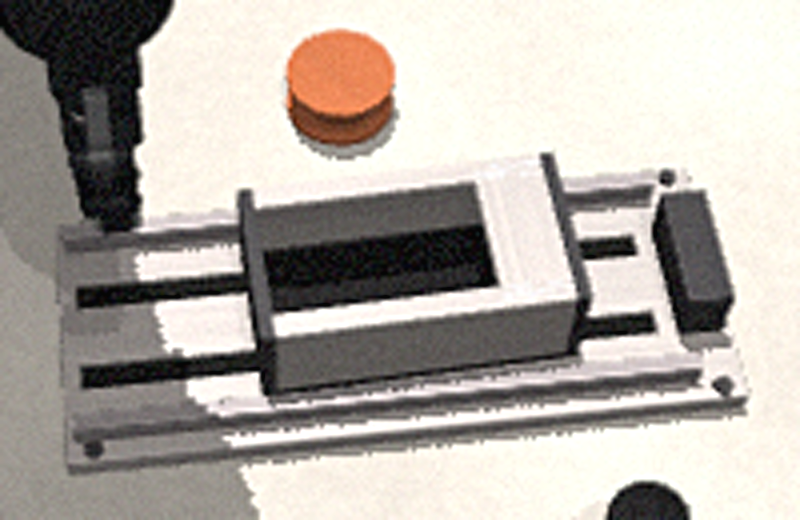

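View pics/side6.png

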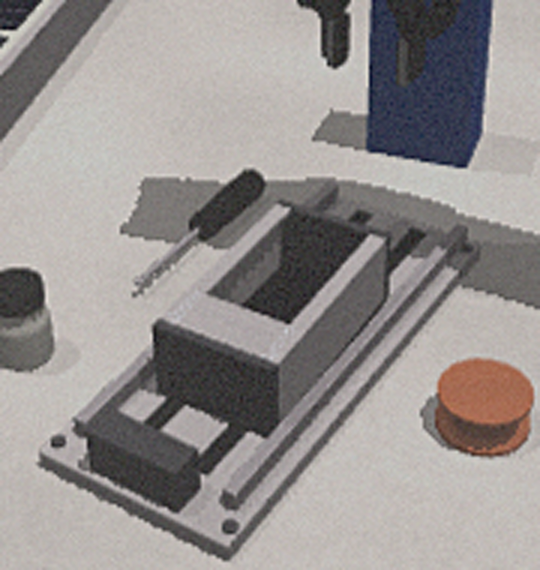

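```bash
python3 - <<'E'
from h import *
np.set_printoptions(precision=1,suppress=True)
c1=lambda l:np.array(l)/4+[200,140]
c2=lambda l:np.array(l)/3+[190,145]
m=plane("scene",c1([(238,192),(262,342),(552,154),(583,305)]),75)
n=plane("side",c2([(285,360),(155,323),(387,236)]),75)
s=plane("scene",c1([(663,192),(685,303)]),50);t=plane("side",c2([(118,407),(90,433),(200,453),(178,472)]),50)
th=np.radians(70.3);B=np.array([[np.cos(th),np.sin(th)],[-np.sin(th),np.cos(th)]])
for k in(m,n,s,t): print(k[:,:2],"bed",(k[:,:2]-[554.4,48.2])@B.T)
E
python3 d.py 510 -80 60
```

```text
[[488.7 -20.3]
 [576.5 -47.9]
 [539.3 140.3]
 [627.7 106.8]] bed [[-86.7  38.8]
 [-83.  -53.2]
 [ 81.6  45.3]
 [ 79.9 -49.3]]
[[526.8 131.2]
 [618.5 113.4]
 [484.2 -14.7]] bed [[ 68.8  53.9]
 [ 83.  -38.3]
 [-82.9  44.9]]
[[573.  193.4]
 [638.1 166. ]] bed [[143.   31.5]
 [139.1 -39.1]]
[[627.2 169.4]
 [636.7 195.1]
 [565.3 196.9]
 [573.9 214.8]] bed [[138.7 -27.7]
 [166.1 -28. ]
 [143.7  39.9]
 [163.4  37.7]]
4.8 [512.  -90.8 177.1] yaw [-179.4   -0.1  -18.6] F [-0.5  0.4 -0.5] w 49.898395817102966
shift [ -5.6  -8.3 117.2]
u in tool [ 0. -1.  0.] turn to yaw -19.5: 0.9006362490676274
```

The foot face is at bed x ≈ -85 and the top at ≈ +80, so about 63 mm remain. The tool is at bed x -145. I'll lower it behind the foot.

Call:
{"fn": "send_rows", "kwargs": {"commands": [[50, -2, 0, 30, 0.5], [50, -4, 0, 60, 1], [50, -5, 0, 90, 1], [50, -5, 0, 122, 1], [50, -5, 0, 122, 1]]}}

```text
clock: 5.3
eef_pos: [505.8, -86.0, 51.9]
tool_rot: [-3.131, 0.005, -0.34]
force: [-1.1, -0.2, 0.6]
width: 50.3
```

Call:
{"fn": "send_rows", "kwargs": {"commands": [[50, 0, -12, 0, 0], [50, 0, -24, 0, 0], [50, 0, -32, 0, 0], [50, 0, -38, 0, 0], [50, 0, -42, 0, 0]]}}

```text
clock: 5.8
eef_pos: [520.6, -45.4, 53.3]
tool_rot: [-3.13, 0.004, -0.339]
force: [0.9, -0.9, 1.0]
width: 50.1
```

```bash
cat > look.py <<'E'
from cell import ctrl
import cv2,sys
k=sys.argv[1]
im=ctrl.get_image("scene")[140:270,200:400]
cv2.imwrite(f"pics/scene{k}.png",cv2.convertScaleAbs(cv2.resize(im[:,:,::-1],None,fx=4,fy=4,interpolation=2),alpha=1.4,beta=5))
im=ctrl.get_image("side")[145:335,190:370]
cv2.imwrite(f"pics/side{k}.png",cv2.convertScaleAbs(cv2.resize(im[:,:,::-1],None,fx=3,fy=3,interpolation=2),alpha=1.4,beta=5))
E
python3 d.py 526 -32 54; python3 look.py 7
```

```text
5.8 [520.6 -45.4  53.3] yaw [-179.4    0.2  -19.4] F [ 0.9 -0.9  1. ] w 50.08455559358836
shift [  0.6 -14.5  -0.6]
u in tool [ 0. -1.  0.] turn to yaw -19.5: 0.09189772556283415
```

View pics/scene7.png

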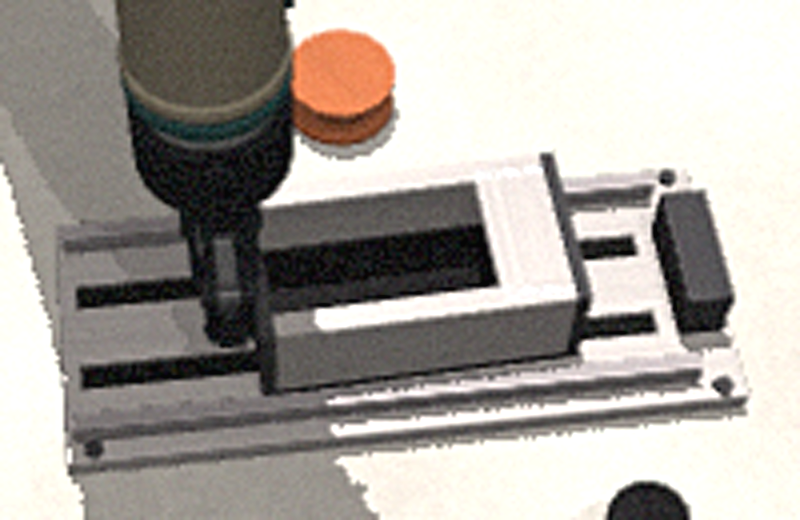

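View pics/side7.png

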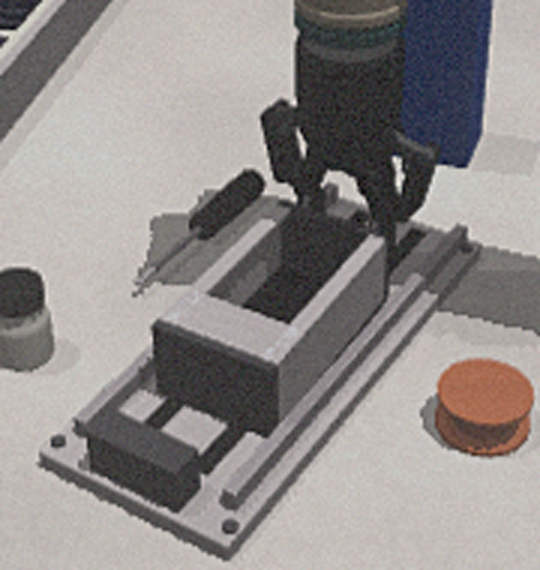

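The fingertips are just behind the foot at scene crop (235,335). I'll push steadily.

Call:
{"fn": "send_rows", "kwargs": {"commands": [[50, 0, -4, 0, 0], [50, 0, -9, 0, 0], [50, 0, -14, 0, 0], [50, 0, -19, 0, 0], [50, 0, -24, 0, 0]]}}

```text
clock: 6.4
eef_pos: [528.3, -22.8, 53.0]
tool_rot: [-3.131, 0.005, -0.339]
force: [0.3, -0.8, -0.4]
width: 50.2
```

Call:
{"fn": "send_rows", "kwargs": {"commands": [[50, 0, -5, 0, 0], [50, 0, -10, 0, 0], [50, 0, -15, 0, 0], [50, 0, -20, 0, 0], [50, 0, -24, 0, 0]]}}

```text
clock: 6.9
eef_pos: [536.5, 0.4, 53.3]
tool_rot: [-3.13, 0.004, -0.339]
force: [-0.4, -1.4, -1.5]
width: 50.1
```

```bash
python3 d.py 526 -32 54; python3 look.py 8
```

```text
6.9 [536.5   0.4  53.3] yaw [-179.4    0.3  -19.4] F [-0.4 -1.4 -1.5] w 50.07461012119632
shift [ 0.8 34.1 -1.1]
u in tool [ 0. -1.  0.] turn to yaw -19.5: 0.07939535400498343
```

View pics/scene8.png

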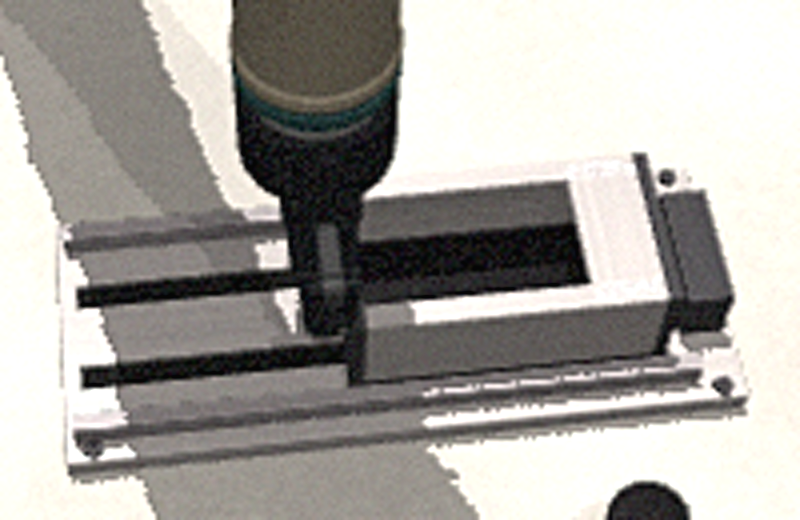

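View pics/side8.png

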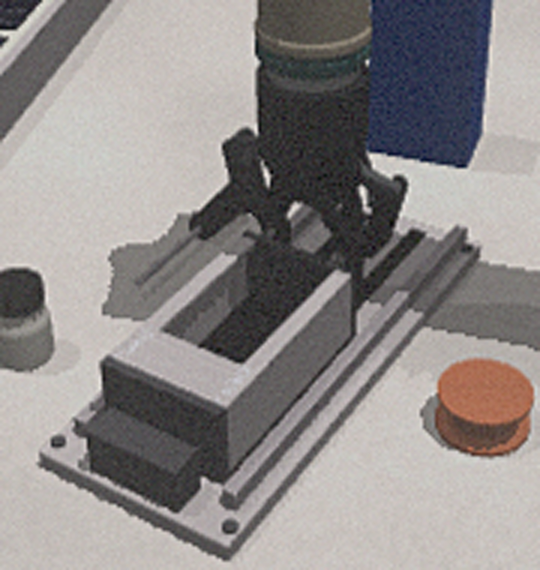

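The magazine is sliding straight, with roughly 15–18 mm of gap left. Now slower.

Call:
{"fn": "send_rows", "kwargs": {"commands": [[50, 0, -3, 0, 0], [50, 0, -5, 0, 0], [50, 0, -7, 0, 0], [50, 0, -9, 0, 0], [50, 0, -11, 0, 0]]}}

```text
clock: 7.5
eef_pos: [539.7, 9.5, 53.4]
tool_rot: [-3.132, 0.005, -0.339]
force: [-2.8, -7.8, 1.7]
width: 49.7
```

Call:
{"fn": "send_rows", "kwargs": {"commands": [[50, 0, -1, 0, 0], [50, 0, -2, 0, 0], [50, 0, -3, 0, 0], [50, 0, -4, 0, 0]]}}

```text
clock: 7.9
eef_pos: [539.7, 9.5, 53.4]
tool_rot: [-3.138, 0.006, -0.341]
force: [-2.7, -10.6, 3.6]
width: 50.2
```

Call:
{"fn": "send_rows", "kwargs": {"commands": [[50, 0, -1, 0, 0], [50, 0, -2, 0, 0], [50, 0, -3, 0, 0]]}}

```text
clock: 8.2
eef_pos: [539.7, 9.5, 53.4]
tool_rot: [3.141, 0.007, -0.342]
force: [-2.9, -10.3, 3.1]
width: 50.0
```

```bash
python3 d.py 526 -32 54; python3 look.py 9
```

```text
8.2 [539.7   9.5  53.4] yaw [180.    0.4 -19.6] F [ -2.9 -10.3   3.1] w 50.0321409388779
shift [ 1.  43.7 -0.5]
u in tool [ 0. -1. -0.] turn to yaw -19.5: -0.0845639565759484
```

View pics/scene9.png

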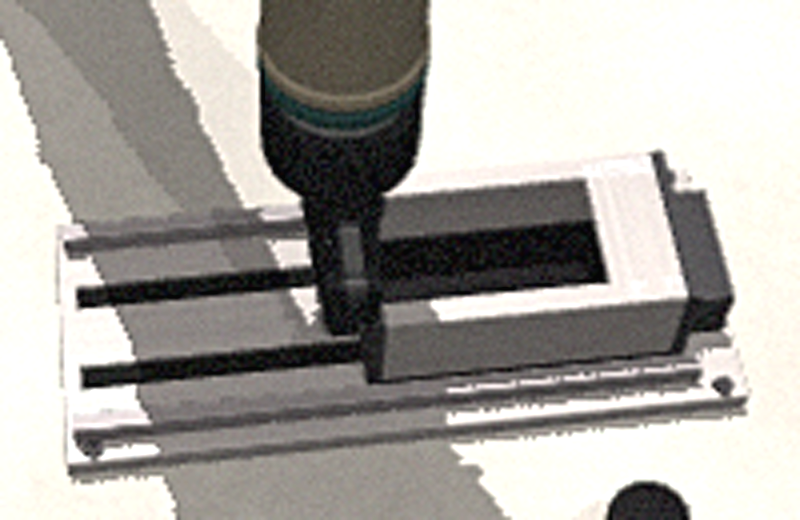

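View pics/side9.png

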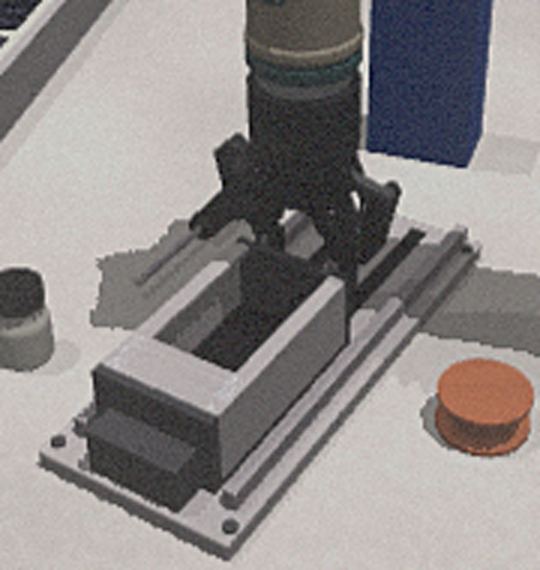

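Motion stopped with the force rising to about 11 N, so it's either home or stuck just short. I'll measure the gap.

Run:
```python
from h import *
import cv2
np.set_printoptions(precision=1,suppress=True)
c1=lambda l:np.array(l)/4+[200,140]
c2=lambda l:np.array(l)/3+[190,145]
th=np.radians(70.3);B=np.array([[np.cos(th),np.sin(th)],[-np.sin(th),np.cos(th)]])
bed=lambda k:(k[:,:2]-[554.4,48.2])@B.T
print("scene top far corners",bed(plane("scene",c1([(660,152),(690,295)]),75)),"stop rear edge z50 (true 145+thick)",bed(plane("scene",c1([(663,192),(685,303),(708,190),(733,295)]),50)))
print("side mag",bed(plane("side",c2([(95,372),(222,418)]),75)),"stop",bed(plane("side",c2([(118,407),(90,433),(200,453),(178,472)]),50)))
for k,n in((9,"a"),(7,"b")):
    a=cv2.imread(f"pics/side{k}.png")[320:520,30:260]; cv2.imwrite(f"pics/z{n}.png",cv2.resize(a,None,fx=3,fy=3))
a=cv2.imread("pics/scene9.png")[140:370,600:760];cv2.imwrite("pics/zc.png",cv2.resize(a,None,fx=2.5,fy=2.5))
```

```text
scene top far corners [[139.   40.4]
 [134.8 -49.3]] stop rear edge z50 (true 145+thick) [[143.   31.5]
 [139.1 -39.1]
 [167.5  30.1]
 [165.1 -37. ]]
side mag [[141.3 -41.4]
 [132.7  49.7]] stop [[138.7 -27.7]
 [166.1 -28. ]
 [143.7  39.9]
 [163.4  37.7]]
```

View pics/za.png

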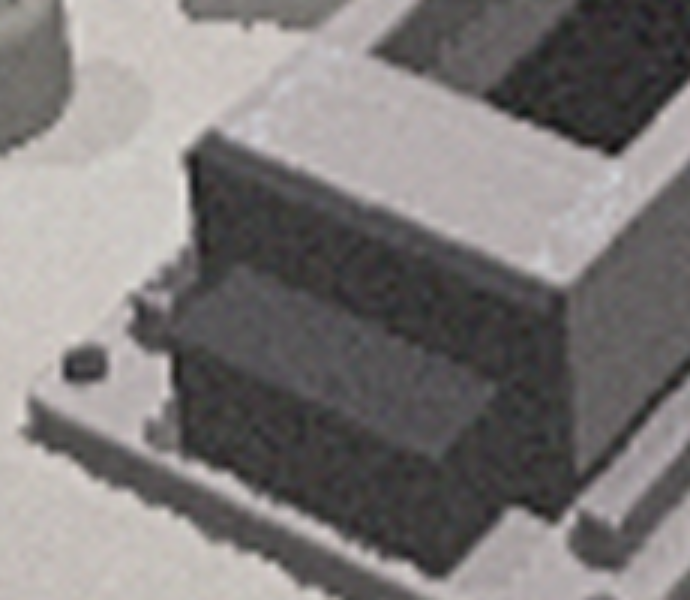

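View pics/zc.png

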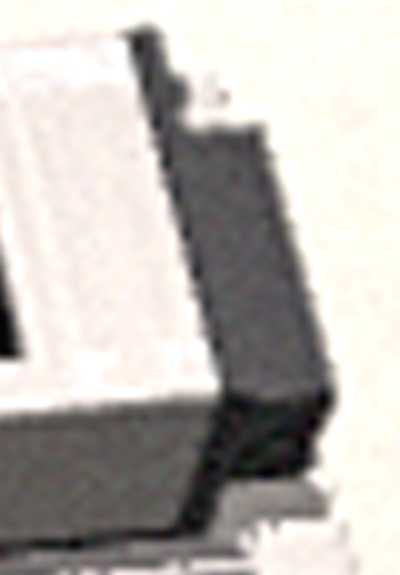

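The remaining gap is within measurement error (0–5 mm). Sliding friction is under 10 N, so a firm push to about 20 N with no motion would show it's seated.

Call:
{"fn": "send_rows", "kwargs": {"commands": [[50, 0, -2, 0, 0], [50, 0, -4, 0, 0], [50, 0, -6, 0, 0], [50, 0, -8, 0, 0], [50, 0, -8, 0, 0]]}}

```text
clock: 8.8
eef_pos: [539.5, 9.5, 53.5]
tool_rot: [3.13, 0.01, -0.345]
force: [-5.0, -18.6, 7.3]
width: 50.2
```

```bash
python3 d.py 526 -32 54; python3 look.py 10;python3 - <<'E'
from h import *
np.set_printoptions(precision=1,suppress=True)
c2=lambda l:np.array(l)/3/3+[190+10,145+320/3]
th=np.radians(70.3);B=np.array([[np.cos(th),np.sin(th)],[-np.sin(th),np.cos(th)]])
bed=lambda k:(k[:,:2]-[554.4,48.2])@B.T
print(bed(plane("side",c2([(552,520),(600,562)]),15)))
E
```

```text
8.8 [539.5   9.5  53.5] yaw [179.3   0.6 -19.8] F [ -5.  -18.6   7.3] w 50.22265153368589
shift [ 1.3 43.6 -0.1]
u in tool [-0. -1. -0.] turn to yaw -19.5: -0.2752979976476482
[[139.9  45.8]
 [144.   60.6]]
```

View pics/side10.png

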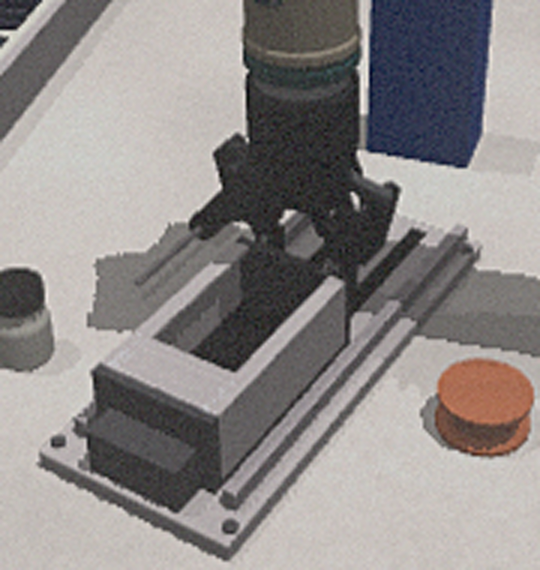

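The push reached 19 N without motion, more than the friction can resist. Measured against the rail end (true x 150), the top sits at ≈146, so it's home within error. I'll retreat straight back, then up.

Call:
{"fn": "send_rows", "kwargs": {"commands": [[50, 0, 10, 0, 0], [50, 0, 20, 0, 0], [50, 0, 30, 0, 0], [50, 0, 40, 0, 0], [50, 0, 45, 0, 0]]}}

```text
clock: 9.4
eef_pos: [524.0, -33.6, 54.0]
tool_rot: [3.13, 0.01, -0.346]
force: [-0.6, -0.4, -0.4]
width: 50.0
```

Call:
{"fn": "send_rows", "kwargs": {"commands": [[50, 0, 0, -30, 0], [50, 0, 0, -70, 0], [50, 0, 0, -110, 0], [50, 0, 0, -150, 0], [50, 0, 0, -180, 0]]}}

```text
clock: 9.9
eef_pos: [527.1, -32.0, 236.6]
tool_rot: [3.132, 0.008, -0.345]
force: [0.6, 0.4, -0.1]
width: 50.1
```

Call:
{"fn": "send_rows", "kwargs": {"commands": [[50, 0, 40, -10, 0], [50, 0, 80, -20, 0], [50, 0, 110, -30, 0], [50, 0, 110, -30, 0], [50, 0, 110, -30, 0]]}}

```text
clock: 10.4
eef_pos: [490.2, -135.5, 267.9]
tool_rot: [3.133, 0.007, -0.347]
force: [0.0, 0.9, -0.8]
width: 50.0
```

```bash
python3 d.py; python3 look.py 11
python3 - <<'E'
from cell import ctrl
import cv2
cv2.imwrite("pics/full11.png",ctrl.get_image("scene")[:,:,::-1])
E
```

```text
10.4 [ 490.2 -135.5  267.9] yaw [179.5   0.4 -19.9] F [ 0.   0.9 -0.8] w 49.997999807625895
```

View pics/scene11.png

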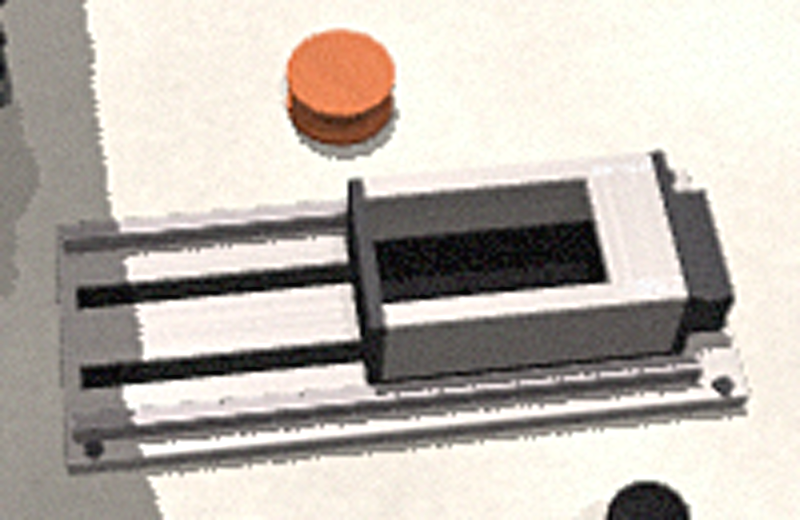

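View pics/side11.png

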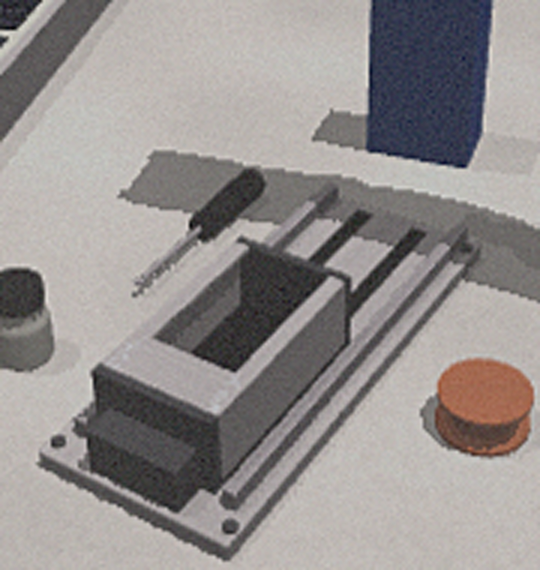

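View pics/full11.png

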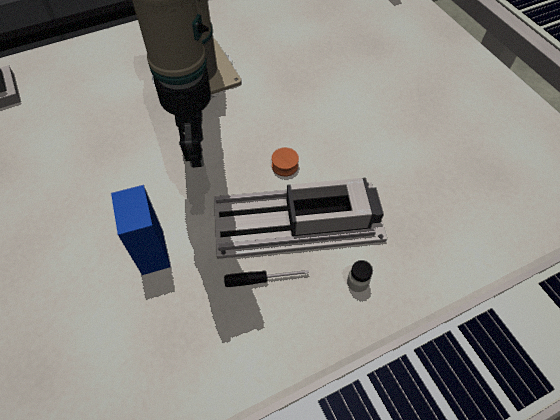

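The magazine lies on its back against the stop, top edge at scene crop (660–690, 152–295), where it was under push. The spool, jar, screwdriver and blue box are at their original pixels, and the gripper is clear.

```bash
python3 -c "
from cell import ctrl
print(ctrl.finish_job())"
```

```text
the job is handed in; nothing more can be done
None
```

I tipped the magazine onto its back by pushing its header. I then pushed on its foot and slid it about 55–65 mm along the bed to the end stop. After that I backed the gripper away and handed the job in at about 10.5 s.

**Seating:** In the last push, the force rose to about 19 N with no motion, well above the 10 N the magazine needs to slide. Measured against the rail end, its top is at bed x ≈ 146 mm; the stop face is at 145 mm. After I backed off, the magazine looked unmoved. The spool, jar, screwdriver and blue look-alike were at their starting pixels, and the gripper touched nothing (force about 1 N).

**Disagreement:** Positions from the two cameras differed by about 8–10 mm, so I averaged them. Measured directly, the top's corners came out at 133–141 mm and the stop's top front edge at 139–144 mm. I therefore judged the magazine home from the force and the comparison with the rail end, not from those readings.

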